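Lock a T-stud in a fixture rail

TASK

Take the T-stud from its stand and lower its head lengthwise into the rail's slot near the end away from the end block with the two dark screws, slide it gently along towards the block until you feel it meet the stop down in the channel, then turn it a quarter turn clockwise (seen from above) so that it locks, and let go with the stud standing upright. Never force it against the rail, keep it upright, and leave the stopper, the beaker and the bottles beyond the rail where they stand.

Things in the scene. Friction and masses are not known exactly. Their poses are not given: they have to be found in the camera images.
- stud: Steel T-stud, 160 g, 60 mm tall, upright in the stand at the start. Origin: centre of the head's underside, z up. Head 26 long (x) x 12 wide (y) x 8 mm tall, ends rounded on a 26 mm circle; shank 11 mm across; round flange 34 mm across, z = 16.5 to 20.5 mm; neck 15 mm; black bar grip on top. Symmetric under a half turn.
- stud_grip (a point): Centre of the stud's black bar grip, 47 mm above the stud's origin. The bar is 36 mm long (x, as the head), 12 mm thick (y) and spans z = 34 to 60 mm of the stud.
- stand: Grey plastic block, fixed, 66 x 48 x 22 mm, origin at the centre of its underside; a 30 mm (x) by 16 mm (y) hole goes through it, in which the stud hangs: lift the stud straight up.
- rail: Fixed aluminium rail 44 mm wide (y), 24 mm high, x = -100 to 110 mm; origin on its underside, mid-width. Slot 15 mm wide with 2 mm chamfers along the top, x = -94 to 60 mm; lips 6 mm thick, channel below 16 mm wide, its floor at z = 6 mm. The stud in the slot stands on its flange, its origin 7.5 mm above the rail's; turned, it can lift 2.5 mm.
- rail_load (a point): Middle of the slot at the rail's top, at x = -55 mm of the rail: lower the head in here or up to 25 mm to either side, stud x along rail x.
- rail_block (a point): Middle of the top of the solid end block that closes the slot: x = 60 to 110 mm of the rail, 26 mm high, with two dark flat screw heads (14 mm across, 1 mm high) on it. This point is at x = 85 mm.
- rail_mid (a point): Middle of the slot at the rail's top, x = 15 mm. A rigid stop down in the channel, set anew each time, stops the stud's centre between x = -10 and 40 mm. Just there (within 1.5 mm) a pocket lets the head turn 90 degrees clockwise, seen from above, till it meets the pocket's wall; elsewhere or anticlockwise it jams by 15 degrees. Nothing gives: over 25 N between stud and rail is too much.
- stopper_1: Blue rubber stopper, 33 mm across, 28 mm high, a loose bystander; origin at the centre of its underside.
- beaker_50: Small glass beaker, 49 mm across, 60 mm high, a loose bystander; origin at the centre of its underside.
- reagent_bottle_3: Glass bottle with blue ribbed cap, 46 mm across, 85 mm high, a loose bystander; origin at the centre of its underside.
Not all that is in view belongs to the job. What is shaped like the stud but red or yellow is not meant.

How it is judged:
On the way, in this order (a step that is already met when the one before it is completed fails the run):
1. The stud's head is lowered lengthwise into the slot, its flange on the rail, at the end away from the end block (more than 30 mm on that side of the rail's origin) (z of stud in the frame of rail between 0.004 and 0.0105 m and y of stud in the frame of rail between -0.005 and 0.005 m and x of stud in the frame of rail between -0.095 and -0.03 m and angle between the x axis of stud and the x axis of rail, either way round below 0.25 rad), for 0.1 s.
2. Still in the slot and lengthwise, the stud has been slid along past x = -14 mm of the rail (z of stud in the frame of rail between 0.004 and 0.0105 m and y of stud in the frame of rail between -0.005 and 0.005 m and x of stud in the frame of rail above -0.014 m and angle between the x axis of stud and the x axis of rail, either way round below 0.25 rad), for 0.05 s.
At the end, for the whole second after the job is handed in: The stud stands in the slot with its head under the lips (origin 4 to 10.5 mm above the rail's underside, within 5 mm of the slot's middle line, -14 to 46 mm along it), its head within 15 degrees of square across the slot, upright within 6 degrees, at rest and released (z of stud in the frame of rail between 0.004 and 0.0105 m and y of stud in the frame of rail between -0.005 and 0.005 m and x of stud in the frame of rail between -0.014 and 0.046 m and angle between the x axis of stud and the y axis of rail, either way round below 0.26 rad and angle between stud's own z axis and vertical below 0.1 rad and linear speed of stud below 0.02 m/s); the robot touches nothing.
It fails at once if the stud pressed against the rail or its stop with more than 25 N (contact force between stud and rail above 25 N).
It fails at once if the stud tipped over by more than 30 degrees (angle between stud's own z axis and vertical above 0.52 rad).
It fails at once if the blue stopper moved by more than 20 mm (distance of stopper_1 from where it was at the start of the episode above 0.02 m).
It fails at once if the glass beaker moved by more than 20 mm (distance of beaker_50 from where it was at the start of the episode above 0.02 m).
It fails at once if the reagent bottle moved by more than 20 mm (distance of reagent_bottle_3 from where it was at the start of the episode above 0.02 m).
It also fails if it takes over 58 s, if anything falls off the work surface, if the arm or the gripper's body presses on something with over 40 N, if the wrist force passes 120 N, or if a joint passes its speed limit or range.

ROBOT

A 7-joint arm with a two-finger parallel gripper is mounted at the origin on a cart in front of the work surface, level with it; the furniture and walls round the work are solid. World frame = base frame: x ahead of the robot, y to its left, z up, the work surface at z = 0. Lengths are in m, angles in rad, forces in N, time in s.
With the tool pointing down it reaches from about 0.425 to 0.925 m from the base axis. Payload 6.8 kg.
Tool frame: the origin (TCP) lies on the mounting face of the last link; the fingertips stand 173 mm ahead of it and the grasp point (between the pads) lies 155 mm ahead of it; z points along the fingers, y is the line along which they close (so a half turn about z gives the same grasp; the last joint's range is limited). The gripper opens to 85 mm and grips with 20 to 120 N. Pads are 22 mm wide; open, the fingers measure 114 mm over their backs; the gripper's body (76 mm by 85 mm) begins 54 mm behind the grasp point. The pads swing forward as they close: fully open they stand 13 mm farther back than shut.
Start: joints at [1.111, 0.477, 0.022, 1.555, -0.011, 1.109, -0.083], TCP at [0.233, -0.634, 0.405] pointing down, gripper open.
Joint ranges: [-2.96, 2.96], [-0.34, 2.1], [-1.41, 1.46], [0.24, 2.44], [-1.37, 4.51], [0.17, 1.92], [-2.96, 2.96]. Speed limits (rad/s): [2.39, 2.39, 3.14, 3.14, 3.14, 3.14, 3.14].

INTERFACE

Orientations are given as a rotation vector (axis times angle).
In Python, from bench import r gives the robot as it stands.
- The arm moves only by the tool carry_out, never from a script. Its argument "moves" is a list of rows, each a list of 5 numbers: the shift along the tool's x, y, z in m, then the turn about the tool's z in rad, then the finger opening in m, from 0 to 0.0854. In form: [[dx, dy, dz, roll, claw], ...]. A call has exactly 8 rows; each row is the pose to reach, as a shift and turn from the pose commanded when the call began, along the tool's axes at that moment; what a row does not reach only later rows make up. A row lasts 1/10 s, in which the tool goes at most 50 mm and 8.59 degrees, less where a joint would pass 70% of its speed; a pose out of reach is approached as far as the arm can. A call with a gripper value outside its range is refused whole. The fingers move at their own pace and stop on an object; "force" is the grip in N (left out, the last holds). Time passes only in rows, so rows that repeat a pose let the fingers close, or fill a call up. It gives the time, the measured TCP pose, the force, the opening and the grip force at its end, in the units of the state.
- r.get_obs(): the state, without advancing time (a new reading comes with each control period).
- r.grab_frame(name): name is "scene" or "top" or "wrist"; returns the picture (400x640x3 uint8, red, green, blue); there is no depth.
- r.calibration(name): a dict with "fx", "fy", "cx", "cy" (pixels), "rvec" (rotation vector, rad) and "tvec" (3), from world to camera coordinates, as OpenCV has them. Camera axes: x right, y down, z forward; pixel columns grow to the right and rows downward; lengths in m; the calibration is good to about 2 mm. A picture is of the moment at which its call begins: read the wrist's pose just before it. calibration takes no time and is no camera call; for the wrist camera it gives the pose at the moment of the call.
- r.hand_in(): hands the job in; it is judged then, once.
The state is a dict: "clock": time; "joints": joint angles; "qvel": joint speeds; "tau": joint torques, N m; "tcp_pos": TCP position; "orientation": TCP orientation; "contact_force": force on the tool from outside, world axes, zero at the start; "moment": the same for the moment, N m; "grip_width": finger opening in m; "gripper_force": force on a finger pad.
Only numpy, scipy, OpenCV 4.12 (cv2) and the standard library are available. Lean on these libraries where they do the work, as an engineer would, in place of code of your own. Each camera call takes 0.05 s, during which the arm holds its last target. There are 200 camera calls.

## Working session

There is one attempt and no reset: what is moved stays moved. The work goes in short steps, Python scripts to look and compute and a tool call to move; the robot and the scene stay as the last step left them, time stands still between calls to the robot, and variables do not carry over. Pictures are saved under pics/ and viewed, at most 10 in all, crops included, and the job is handed in when it is done.

Besides the shell and the picture viewer there is one more tool, called after "Emit:" as name(argument=value, ...) on one line, values as JSON. carry_out: Moves the arm, as the interface text tells. Its arguments: {"type":"object","properties":{"moves":{"type":"array","items":{"type":"array","items":{"type":"number"}}},"force":{"type":"number"}},"required":["moves"]}

```bash
mkdir -p pics
cat > h.py <<'E'
import numpy as np, cv2
from bench import r
def save(name,fn,crop=None,scale=1):
    im=r.grab_frame(name)[:,:,::-1].copy()
    np.save('pics/'+fn+'.npy',im)
    if crop: x0,y0,x1,y1=crop; im=im[y0:y1,x0:x1]
    cv2.imwrite('pics/'+fn+'.png',cv2.resize(im,None,fx=scale,fy=scale,interpolation=cv2.INTER_CUBIC))
def p2w(c,u,v,z):
    R=cv2.Rodrigues(np.array(c['rvec'],float))[0];t=np.array(c['tvec'],float)
    d=R.T@np.array([(u-c['cx'])/c['fx'],(v-c['cy'])/c['fy'],1]);o=-R.T@t
    return o+d*(z-o[2])/d[2]
def w2p(c,p):
    K=np.array([[c['fx'],0,c['cx']],[0,c['fy'],c['cy']],[0,0,1.]])
    return cv2.projectPoints(np.array(p,float).reshape(-1,3),np.array(c['rvec'],float),np.array(c['tvec'],float),K,None)[0].reshape(-1,2)
E
python3 - <<'E'
from h import *
print(r.get_obs())
save('top','top1');save('scene','sc1')
for n in('top','scene'): print(r.calibration(n))
E
```

```text
{'clock': 0.0, 'joints': array([ 1.11091973,  0.47782011,  0.02233109,  1.5564557 , -0.01153235,
        1.10926949, -0.08310108]), 'qvel': array([-0.00085519,  0.00226563, -0.00044327, -0.00107264,  0.00048709,
       -0.00014859,  0.00010106]), 'tau': array([ 3.73320800e-04, -5.96448433e+01,  1.60819743e+00, -2.81192154e+01,
        1.25901477e-02,  9.37007018e-03, -3.50385824e-05]), 'tcp_pos': array([ 0.23250572, -0.63340324,  0.40371002]), 'orientation': array([-3.09137015e+00, -5.49435111e-01,  6.60463592e-04]), 'contact_force': array([ 0.07114602, -0.19021248,  0.04191924]), 'moment': array([ 0.00047686,  0.00055309, -0.00095046]), 'gripper_force': 0.0, 'grip_width': 0.08541017986882822}
{'fx': 486.07869157225986, 'fy': 486.07869157225986, 'cx': 324.16372830303845, 'cy': 198.08820146179772, 'rvec': array([ 2.15971514, -2.2134188 ,  0.06680789]), 'tvec': array([0.0112222 , 0.57483249, 1.1728167 ])}
{'fx': 442.3427110534698, 'fy': 442.3427110534698, 'cx': 324.79583618226314, 'cy': 204.18091932433472, 'rvec': array([ 0.07245239, -2.88935294,  1.20687887]), 'tvec': array([0.53599118, 0.06061736, 1.03552012])}
```

View pics/top1.png

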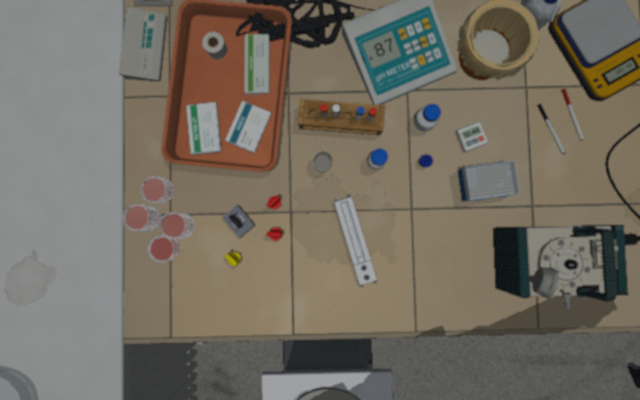

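View pics/sc1.png

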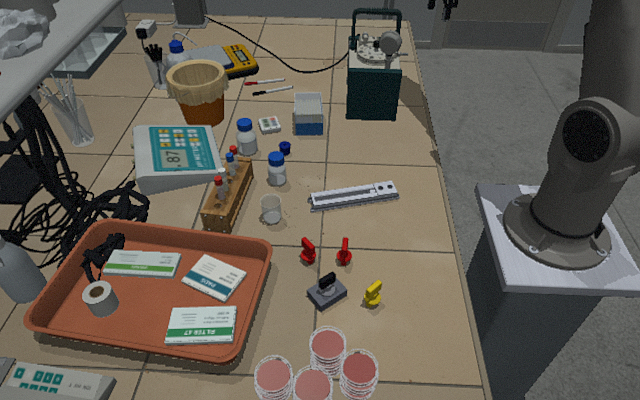

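Candidates in the top image: black-gripped piece in the grey stand (238,220), red ones (275,202) and (275,234), and a yellow one (233,258). The black one in the stand is the stud. The rail runs from (341,197) to (366,283), with the screw block at the lower end. I'll confirm this in a crop.

Run:
```python
from h import *
im=np.load('pics/top1.npy')[185:295,205:385]
cv2.imwrite('pics/crop1.png',cv2.resize(im,None,fx=4.4,fy=4.4,interpolation=cv2.INTER_CUBIC))
c=r.calibration('top')
for n,u,v,z in [('stand',238,220,.022),('railfar',341,197,.024),('railnear',367,284,.026),('beaker',322,161,.0),('bottle',377,158,.085),('stop',425,161,.028),('red1',275,202,.04),('red2',275,234,.04),('microsc',495,265,.1)]: print(n,p2w(c,u,v,z).round(3))
print(w2p(c,[.233,-.634,.4]))
print(p2w(r.calibration('scene'),327,278,.06).round(3),p2w(r.calibration('scene'),326,295,.022).round(3))
```

```text
stand [0.526 0.208 0.022]
railfar [ 0.576 -0.044  0.024]
railnear [ 0.365 -0.101  0.026]
beaker [0.669 0.    0.   ]
bottle [ 0.661 -0.128  0.085]
stop [ 0.659 -0.251  0.028]
red1 [0.567 0.116 0.04 ]
red2 [0.49  0.117 0.04 ]
microsc [ 0.409 -0.385  0.1  ]
[[717.97887899 383.95453591]]
[0.523 0.208 0.06 ] [0.524 0.221 0.022]
```

View pics/crop1.png

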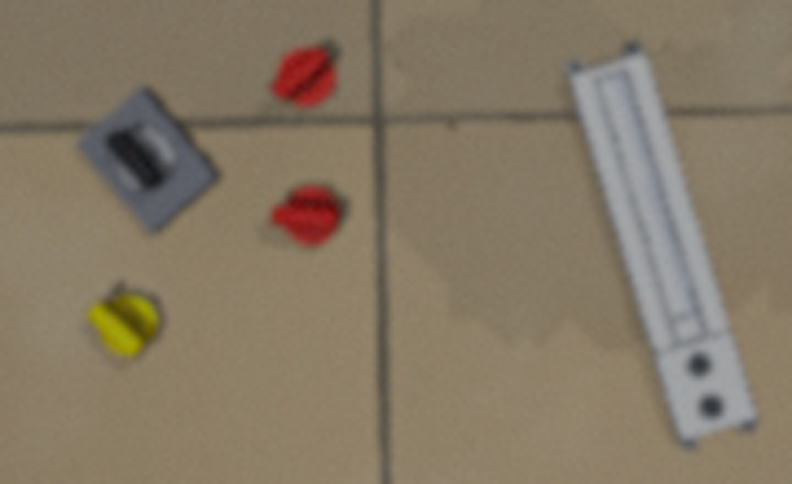

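The crop confirms it: the black grip in the grey stand is the stud, and the block with two dark screws is the rail's near end (crop 699,365 and 711,407). Before planning the sweep I'll check how high the instrument on the right is.

Run:
```python
from h import *
t=r.calibration('top');s=r.calibration('scene')
for (a,b) in [((545,280),(390,42)),((495,228),(348,70)),((625,262),(376,12)),((571,264),(380,42)),((495,297),(397,82))]:
    best=min(((np.linalg.norm(w2p(s,p2w(t,*a,z))[0]-b),z) for z in np.arange(0,.4,.005)))
    print(a,best,p2w(t,*a,best[1]).round(3))
print(p2w(t,205+137/4.4,185+155/4.4,.0655),p2w(t,205+608/4.4,185+60/4.4,.024),p2w(t,205+722/4.4,185+432/4.4,.026))
print(cv2.Rodrigues(r.get_obs()['orientation'])[0].round(3))
c=r.calibration('wrist');R=cv2.Rodrigues(c['rvec'])[0];print('wristcam',-R.T@c['tvec'],R.round(2))
```

```text
(545, 280) (np.float64(1.5911971149941049), np.float64(0.245)) [ 0.389 -0.432  0.245]
(495, 228) (np.float64(0.8888206780201197), np.float64(0.20500000000000002)) [ 0.493 -0.353  0.205]
(625, 262) (np.float64(1.2323608873364489), np.float64(0.27)) [ 0.422 -0.575  0.27 ]
(571, 264) (np.float64(3.802228727789717), np.float64(0.215)) [ 0.416 -0.5    0.215]
(495, 297) (np.float64(5.475258264169854), np.float64(0.17)) [ 0.347 -0.358  0.17 ]
[0.52489415 0.20499622 0.0655    ] [ 0.57210043 -0.04925997  0.024     ] [ 0.36654232 -0.10604247  0.026     ]
[[ 0.939  0.345 -0.001]
 [ 0.345 -0.939  0.002]
 [-0.    -0.002 -1.   ]]
wristcam [ 0.29889714 -0.60929656  0.37285305] [[ 0.34 -0.94 -0.  ]
 [-0.9  -0.33  0.28]
 [-0.26 -0.09 -0.96]]
```

Emit:
carry_out(moves=[[0,0,-0.05,0,0.0854],[0,0,-0.1,0,0.0854],[0.01,-0.01,-0.14,0,0.0854],[0.045,-0.03,-0.15,0,0.0854],[0.08,-0.055,-0.15,0,0.0854],[0.115,-0.08,-0.15,0,0.0854],[0.15,-0.105,-0.15,0,0.0854],[0.19,-0.13,-0.15,0,0.0854]])

```text
clock: 0.9
tcp_pos: [0.3662, -0.4449, 0.5544]
orientation: [-3.093, -0.548, 0.001]
contact_force: [0.8, -0.7, -0.3]
grip_width: 0.0856
gripper_force: 0.0
```

Emit:
carry_out(moves=[[0.033,-0.034,0,0,0.0854],[0.066,-0.068,0,0,0.0854],[0.099,-0.102,0,0,0.0854],[0.132,-0.136,0,0,0.0854],[0.165,-0.17,0,-0.05,0.0854],[0.198,-0.204,0,-0.12,0.0854],[0.231,-0.238,0,-0.2,0.0854],[0.264,-0.271,0,-0.3,0.0854]])

```text
clock: 1.7
tcp_pos: [0.5208, -0.0989, 0.5545]
orientation: [2.974, 1.011, -0.001]
contact_force: [1.6, -1.0, 0.2]
grip_width: 0.0849
gripper_force: 0.0
```

Emit:
carry_out(moves=[[0.03,-0.035,0.01,-0.05,0.0854],[0.06,-0.07,0.03,-0.1,0.0854],[0.09,-0.105,0.055,-0.15,0.0854],[0.12,-0.14,0.085,-0.2,0.0854],[0.148,-0.18,0.115,-0.208,0.0854],[0.175,-0.215,0.145,-0.208,0.0854],[0.189,-0.238,0.17,-0.208,0.0854],[0.189,-0.238,0.19,-0.208,0.0854]])

```text
clock: 2.5
tcp_pos: [0.5244, 0.2086, 0.3628]
orientation: [-2.847, -1.319, 0.001]
contact_force: [0.0, -0.1, 0.2]
grip_width: 0.0854
gripper_force: 0.0
```

Run:
```python
from h import *
o=r.get_obs();print(o['tcp_pos'],o['orientation'],o['joints'])
save('wrist','w1');save('top','top2')
c=r.calibration('wrist');np.save('pics/w1c.npy',c,allow_pickle=True)
```

```text
[0.52444787 0.20858141 0.36284248] [-2.84735986e+00 -1.31894175e+00  1.12206939e-03] [-0.04268288  0.39750707 -0.56177049  1.83627518  0.24674518  0.97845902
 -1.41149486]
```

View pics/w1.png

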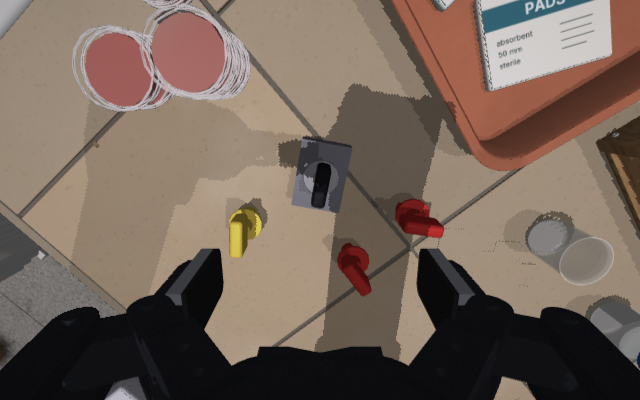

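The stand is at about (322,175) in the wrist view, with the bar from (327,165) to (318,207). Turning to the final yaw on this side would bring q7 to its limit, so I'll flip the gripper by a half turn and measure from the stand's corners.

Run:
```python
from h import *
c=r.calibration('wrist')
P=np.array([p2w(c,u,v,.022)[:2] for u,v in [(303,136),(352,147),(336,212),(293,204)]])
print(P.round(4),P.mean(0))
for i in range(4):
    d=P[(i+1)%4]-P[i];print(np.linalg.norm(d).round(4),np.degrees(np.arctan2(d[1],d[0])).round(1))
im=np.load('pics/w1.npy')[120:225,270:375]
cv2.imwrite('pics/w1crop.png',cv2.resize(im,None,fx=5.5,fy=5.5,interpolation=cv2.INTER_CUBIC))
```

```text
[[0.5353 0.2416]
 [0.5634 0.2043]
 [0.5109 0.1646]
 [0.4841 0.1983]] [0.52343832 0.20221412]
0.0467 -53.1
0.0658 -142.8
0.0431 128.4
0.0671 40.2
```

Emit:
carry_out(moves=[[0,0,0,-0.14,0.0854],[0,0,0,-0.28,0.0854],[0,0,0,-0.42,0.0854],[0,0,0,-0.56,0.0854],[0,0,0,-0.7,0.0854],[0,0,0,-0.84,0.0854],[0,0,0,-0.98,0.0854],[0,0,0,-1.12,0.0854]])

```text
clock: 3.4
tcp_pos: [0.5273, 0.2015, 0.366]
orientation: [1.719, 2.627, 0.0]
contact_force: [1.4, -0.3, -0.3]
grip_width: 0.0855
gripper_force: 0.0
```

```bash
python3 -c "
from h import *
o=r.get_obs();print(o['joints'],o['tcp_pos'])"
```

```text
[ 0.14086315  0.44975574 -0.79415157  1.82302224  0.37362758  1.02374042
 -0.38993399] [0.52731598 0.20151643 0.36602294]
```

View pics/w1crop.png

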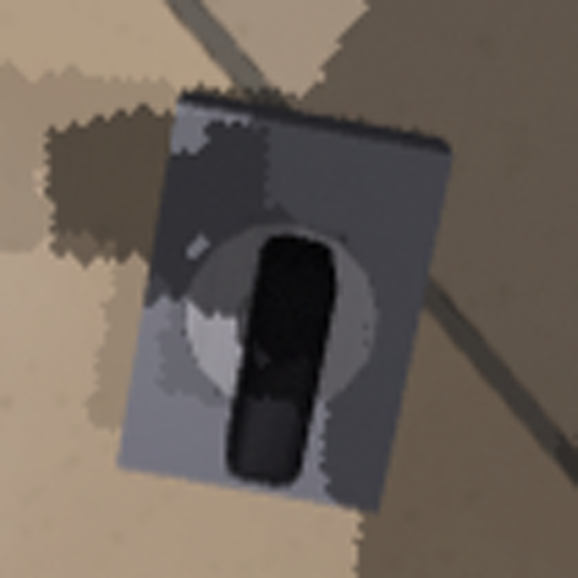

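Run:
```python
from h import *
c=np.load('pics/w1c.npy',allow_pickle=True).item()
f=lambda u,v,z:p2w(c,270+u/5.5,120+v/5.5,z)[:2]
P=np.array([f(u,v,.022) for u,v in [(180,108),(450,152),(378,512),(118,465)]])
print(P.round(4),P.mean(0))
for i in range(4):
    d=P[(i+1)%4]-P[i];print(np.linalg.norm(d).round(4),np.degrees(np.arctan2(d[1],d[0])).round(1))
print('flange',f(281,318,.026))
```

```text
[[0.5329 0.2393]
 [0.5629 0.204 ]
 [0.5123 0.1619]
 [0.4826 0.1989]] [0.52265956 0.20102345]
0.0463 -49.7
0.0658 -140.3
0.0474 128.7
0.0645 38.7
flange [0.52288571 0.20127924]
```

Emit:
carry_out(moves=[[0,0,0,-0.14,0.0854],[0,0,0,-0.28,0.0854],[0,0,0,-0.42,0.0854],[0,0,0,-0.56,0.0854],[0,0,0,-0.7,0.0854],[0,0,0,-0.84,0.0854],[0,0,0,-0.98,0.0854],[0,0,0,-1.12,0.0854]])

```text
clock: 4.2
tcp_pos: [0.5274, 0.2014, 0.3658]
orientation: [0.061, 3.139, -0.002]
contact_force: [-0.5, 0.4, -0.3]
grip_width: 0.0853
gripper_force: 0.0
```

Emit:
carry_out(moves=[[0,0,0,-0.14,0.0854],[0.004,0,0,-0.28,0.0854],[0.004,0,0.02,-0.42,0.0854],[0.004,0,0.04,-0.56,0.0854],[0.004,0,0.06,-0.7,0.0854],[0.004,0,0.07,-0.728,0.0854],[0.004,0,0.07,-0.728,0.0854],[0.004,0,0.07,-0.728,0.0854]])

```text
clock: 5.0
tcp_pos: [0.5231, 0.203, 0.2957]
orientation: [-1.051, 2.96, -0.001]
contact_force: [0.2, 1.0, 0.7]
grip_width: 0.0853
gripper_force: 0.0
```

Run:
```python
from h import *
o=r.get_obs();print(o['tcp_pos'],o['orientation'],o['joints'])
c=r.calibration('wrist');np.save('pics/w2c.npy',c,allow_pickle=True)
print(w2p(c,[.523,.2012,.0655]),w2p(c,[.523,.2012,.026]))
save('wrist','w2',(220,60,420,210),4)
```

```text
[0.52305263 0.20297279 0.29565006] [-1.05123102e+00  2.95952172e+00 -7.53486121e-04] [ 0.33610304  0.70441794 -1.13205605  1.87626551  0.7396349   1.05662983
  1.14937896]
[[317.95061824 211.77911798]] [[318.19462761 194.51696163]]
```

View pics/w2.png

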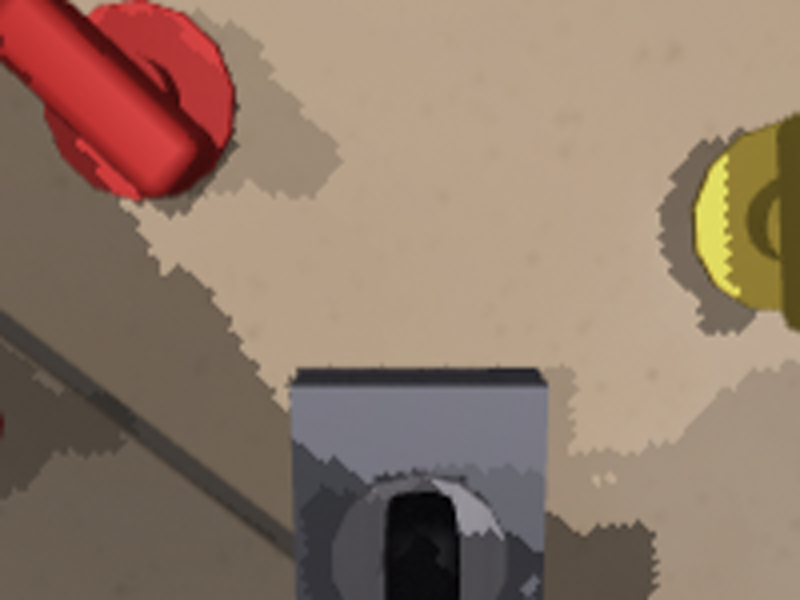

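Run:
```python
from h import *
c=np.load('pics/w2c.npy',allow_pickle=True).item()
f=lambda u,v,z:p2w(c,220+u/4,60+v/4,z)[:2]
yaw=2*np.arctan2(2.9595,-1.0512);X=np.array([np.cos(yaw),np.sin(yaw)]);Y=np.array([X[1],-X[0]])
print(np.degrees(yaw))
t=r.get_obs()['tcp_pos'][:2]
for n,p in [('flange L',f(332,555,.026)),('R',f(507,555,.026)),('top',f(420,476,.026)),('standL',f(292,386,.022)),('standR',f(548,386,.022)),('barL',f(389,500,.0655)),('barR',f(458,500,.0655))]:
    d=p-t;print(n,(d@X).round(4),(d@Y).round(4))
```

```text
219.10958155644144
flange L -0.002 -0.0131
R -0.002 0.02
top 0.0133 0.0035
standL 0.0295 -0.0202
standR 0.0295 0.0272
barL 0.019 -0.002
barR 0.019 0.0088
```

Emit:
carry_out(moves=[[-0.0036,0.0035,0.02,0,0.0854],[-0.0036,0.0035,0.05,0,0.0854],[-0.0036,0.0035,0.075,0,0.06],[-0.0036,0.0035,0.088,0,0.05],[-0.0036,0.0035,0.088,0,0.0],[-0.0036,0.0035,0.088,0,0.0],[-0.0036,0.0035,0.088,0,0.0],[-0.0036,0.0035,0.088,0,0.0]], force=60)

```text
clock: 5.85
tcp_pos: [0.5235, 0.2087, 0.2081]
orientation: [-1.056, 2.956, 0.001]
contact_force: [-0.5, -0.1, 4.2]
grip_width: 0.0113
gripper_force: 59.5
```

Emit:
carry_out(moves=[[0,0,0,0,0],[0,0,0,0,0],[0,0,-0.01,0,0],[0,0,-0.03,0,0],[0,0,-0.06,0,0],[0,0,-0.09,0,0],[0,0,-0.1,0,0],[0,0,-0.1,0,0]])

```text
clock: 6.65
tcp_pos: [0.5234, 0.2083, 0.3081]
orientation: [-1.055, 2.956, -0.001]
contact_force: [0.4, 0.5, -2.0]
grip_width: 0.0112
gripper_force: 59.0
```

Run:
```python
from h import *
o=r.get_obs();print(o)
c=r.calibration('wrist');np.save('pics/w3c.npy',c,allow_pickle=True)
save('wrist','w3',scale=1.25)
```

```text
{'clock': 6.65, 'joints': array([ 0.33446369,  0.69207763, -1.14373286,  1.86260665,  0.72309072,
        1.0745786 ,  1.15792538]), 'qvel': array([-0.01100158,  0.03397182,  0.04023258,  0.03276477,  0.01480325,
       -0.01469932, -0.01176025]), 'tau': array([  0.32135937, -51.66262507, -17.81661093, -21.81221724,
        -0.17227495,   0.20100934,   0.1346972 ]), 'tcp_pos': array([0.52337678, 0.20830601, 0.30809715]), 'orientation': array([-1.05528287e+00,  2.95621781e+00, -6.38290960e-04]), 'contact_force': array([ 0.36861406,  0.4920714 , -2.04095314]), 'moment': array([-0.00678682, -0.00023808, -0.00457103]), 'gripper_force': 59.00471583008766, 'grip_width': 0.011160447302459492}
```

View pics/w3.png

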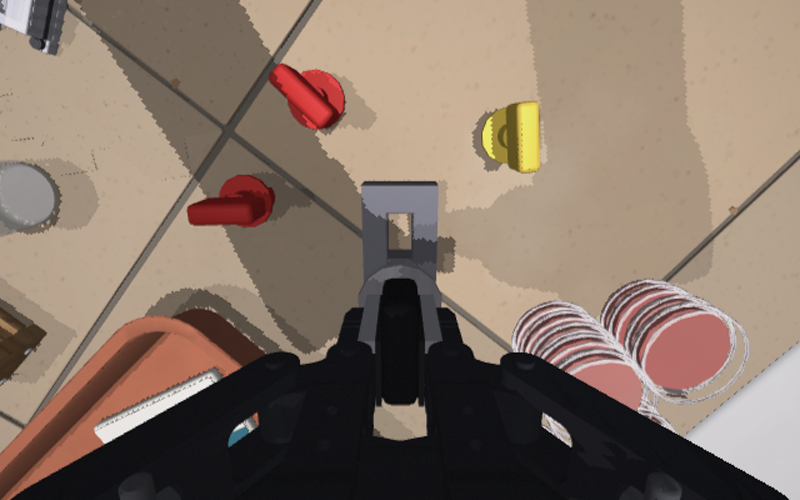

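Stud is held and the stand is empty. Now over the rail's load end.

Emit:
carry_out(moves=[[0.014,-0.018,-0.01,0.05,0],[0.042,-0.053,-0.01,0.1,0],[0.07,-0.09,-0.01,0.15,0],[0.098,-0.125,-0.01,0.22,0],[0.126,-0.16,-0.01,0.29,0],[0.152,-0.193,0,0.36,0],[0.1666,-0.212,0,0.417,0],[0.1666,-0.212,0,0.417,0]])

```text
clock: 7.5
tcp_pos: [0.5277, -0.0665, 0.3041]
orientation: [0.407, -3.11, 0.002]
contact_force: [1.1, -0.5, -2.2]
grip_width: 0.0107
gripper_force: 59.0
```

Emit:
carry_out(moves=[[0,0,0,0,0],[0,0,0,0,0],[0,0,0,0,0],[0,0,0,0,0],[0,0,0,0,0],[0,0,0,0,0],[0,0,0,0,0],[0,0,0,0,0]])

```text
clock: 8.3
tcp_pos: [0.5285, -0.0614, 0.3067]
orientation: [-0.422, 3.113, -0.0]
contact_force: [-0.5, 0.1, -2.2]
grip_width: 0.0107
gripper_force: 59.0
```

Run:
```python
from h import *
o=r.get_obs();print(o['tcp_pos'],o['orientation'],o['joints'],o['contact_force'])
c=r.calibration('wrist');np.save('pics/w4c.npy',c,allow_pickle=True)
save('wrist','w4',(170,0,470,225),2.66)
```

```text
[ 0.52852684 -0.06135291  0.30673066] [-4.21564680e-01  3.11311872e+00 -1.19500887e-04] [ 0.82683733  0.61162322 -1.09461294  1.93586753  0.6504693   1.00252629
  1.26954431] [-0.49777413  0.12464799 -2.20476911]
```

View pics/w4.png

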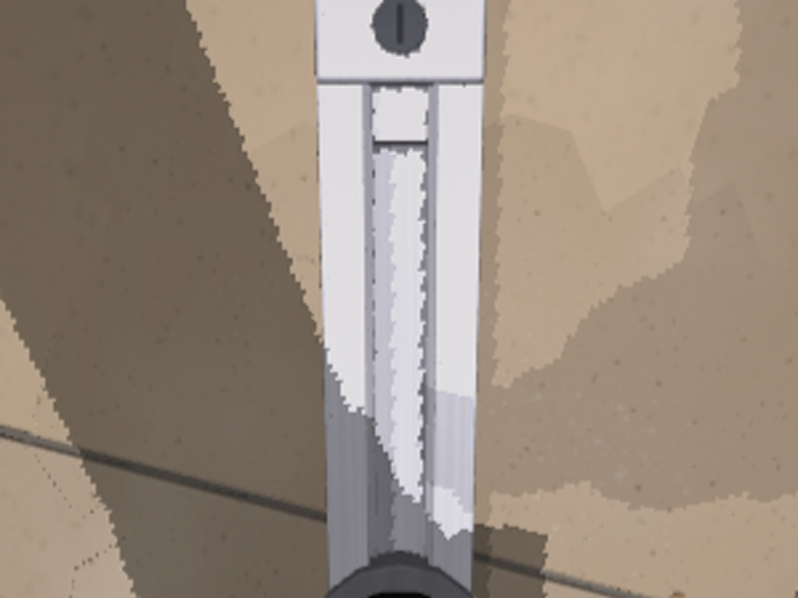

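Run:
```python
from h import *
c=np.load('pics/w4c.npy',allow_pickle=True).item()
print(c['cx'],c['fx'])
o=r.get_obs();yaw=2*np.arctan2(o['orientation'][1],o['orientation'][0]);X=np.array([np.cos(yaw),np.sin(yaw)]);Y=np.array([X[1],-X[0]])
t=o['tcp_pos'][:2];print(np.degrees(yaw)%360)
s=300*2.66/300
def f(u,v,z): 
    d=p2w(c,170+u/2.66,v/2.66,z)[:2]-t; return (d@X*1e3).round(1),(d@Y*1e3).round(1)
for n,a in dict(L0=(317,84,.024),L1=(329,560,.024),R0=(484,84,.024),R1=(471,560,.024),s0=(364,84,.024),s1=(371,555,.024),S0=(437,84,.024),S1=(430,555,.024),block=(400,79,.025),screw=(400,25,.027),stop16=(400,145,.016),stop12=(400,145,.012),fl=(399,552,.3067-.155-.047+.0205)).items(): print(n,f(*a))
```

```text
319.5783844237791 329.80369009628885
195.42168892373468
L0 (np.float64(115.5), np.float64(-21.2))
L1 (np.float64(-15.9), np.float64(-20.9))
R0 (np.float64(115.5), np.float64(22.4))
R1 (np.float64(-15.9), np.float64(22.1))
s0 (np.float64(115.5), np.float64(-8.9))
s1 (np.float64(-14.3), np.float64(-8.2))
S0 (np.float64(115.5), np.float64(10.1))
S1 (np.float64(-14.3), np.float64(9.6))
block (np.float64(116.5), np.float64(0.5))
screw (np.float64(128.6), np.float64(0.4))
stop16 (np.float64(101.7), np.float64(0.5))
stop12 (np.float64(102.1), np.float64(0.5))
fl (np.float64(20.3), np.float64(0.1))
```

Emit:
carry_out(moves=[[0,0.0004,0.02,0,0],[0,0.0004,0.045,0,0],[0,0.0004,0.062,0,0],[0,0.0004,0.07,0,0],[0,0.0004,0.074,0,0],[0,0.0004,0.074,0,0],[0,0.0004,0.074,0,0],[0,0.0004,0.074,0,0]])

```text
clock: 9.15
tcp_pos: [0.5288, -0.0609, 0.2335]
orientation: [-0.421, 3.112, -0.001]
contact_force: [-0.3, 0.3, -1.4]
grip_width: 0.011
gripper_force: 59.0
```

Run:
```python
from h import *
o=r.get_obs();print(o['tcp_pos'],o['orientation'],o['contact_force'])
im=r.grab_frame('scene')[:,:,::-1][150:250,270:430]
cv2.imwrite('pics/s2.png',cv2.resize(im,None,fx=5,fy=5,interpolation=cv2.INTER_CUBIC))
```

```text
[ 0.52876345 -0.06089785  0.23346509] [-4.21282340e-01  3.11193020e+00 -5.32183373e-04] [-0.32502038  0.2555264  -1.35532377]
```

Emit:
carry_out(moves=[[0,0,0.003,0,0],[0,0,0.005,0,0],[0,0,0.007,0,0],[0,0,0.009,0,0],[0,0,0.011,0,0],[0,0,0.013,0,0],[0,0,0.015,0,0],[0,0,0.015,0,0]])

```text
clock: 10.0
tcp_pos: [0.5283, -0.061, 0.2174]
orientation: [0.422, -3.113, -0.0]
contact_force: [0.5, -0.0, -2.7]
grip_width: 0.0115
gripper_force: 59.0
```

Emit:
carry_out(moves=[[0,0,0.001,0,0],[0,0,0.002,0,0],[0,0,0.003,0,0],[0,0,0.004,0,0],[0,0,0.005,0,0],[0,0,0.0055,0,0],[0,0,0.006,0,0],[0,0,0.006,0,0]])

```text
clock: 10.8
tcp_pos: [0.5284, -0.061, 0.2116]
orientation: [0.422, -3.113, -0.0]
contact_force: [-0.0, -0.4, -2.1]
grip_width: 0.0116
gripper_force: 59.0
```

Emit:
carry_out(moves=[[0,0,0.0003,0,0],[0,0,0.0006,0,0],[0,0,0.0009,0,0],[0,0,0.0009,0,0],[0,0,0.0009,0,0],[0,0,0.0009,0,0],[0,0,0.0009,0,0],[0,0,0.0009,0,0]])

```text
clock: 11.6
tcp_pos: [0.5284, -0.061, 0.2108]
orientation: [-0.422, 3.113, -0.0]
contact_force: [-0.1, 1.1, -1.7]
grip_width: 0.0114
gripper_force: 59.0
```

Run:
```python
from h import *
o=r.get_obs();print(o['tcp_pos'],o['orientation'],o['contact_force'],o['moment'],o['joints'])
```

```text
[ 0.528418   -0.06098928  0.21082545] [-4.21583915e-01  3.11311387e+00 -1.39111343e-04] [-0.07258893  1.10710516 -1.73275657] [-0.07291456  0.02477856 -0.02957763] [ 0.72707597  0.73245825 -0.96381452  1.99247131  0.81069592  0.86013631
  1.14618746]
```

Emit:
carry_out(moves=[[0.003,0,0,0,0],[0.009,0,0,0,0],[0.016,0,0,0,0],[0.023,0,0,0,0],[0.03,0,0,0,0],[0.036,0,0,0,0],[0.04,0,0,0,0],[0.04,0,0,0,0]])

```text
clock: 12.4
tcp_pos: [0.4893, -0.0719, 0.2108]
orientation: [0.421, -3.113, 0.001]
contact_force: [1.6, -0.4, -1.3]
grip_width: 0.0112
gripper_force: 59.0
```

Emit:
carry_out(moves=[[0.0015,0,0,0,0],[0.003,0,0,0,0],[0.005,0,0,0,0],[0.007,0,0,0,0],[0.009,0,0,0,0],[0.011,0,0,0,0],[0.013,0,0,0,0],[0.015,0,0,0,0]], force=30)

```text
clock: 13.2
tcp_pos: [0.4752, -0.0756, 0.2108]
orientation: [-0.422, 3.113, -0.0]
contact_force: [-0.0, -0.1, -1.1]
grip_width: 0.011
gripper_force: 59.0
```

Emit:
carry_out(moves=[[0.002,0,0,0,0],[0.004,0,0,0,0],[0.006,0,0,0,0],[0.008,0,0,0,0],[0.01,0,0,0,0],[0.012,0,0,0,0],[0.0135,0,0,0,0],[0.015,0,0,0,0]])

```text
clock: 14.0
tcp_pos: [0.4608, -0.0796, 0.2108]
orientation: [-0.422, 3.113, -0.0]
contact_force: [1.7, 0.1, -1.0]
grip_width: 0.0112
gripper_force: 59.0
```

Run:
```python
from h import *
o=r.get_obs();print(o['tcp_pos'],o['orientation'],o['contact_force'])
c=r.calibration('wrist');np.save('pics/w5c.npy',c,allow_pickle=True)
save('wrist','w5',(245,80,395,240),3.75)
```

```text
[ 0.46080301 -0.07961653  0.2107975 ] [-4.21571548e-01  3.11315486e+00 -2.55731646e-06] [ 1.73914129  0.14213634 -1.01768288]
```

View pics/w5.png

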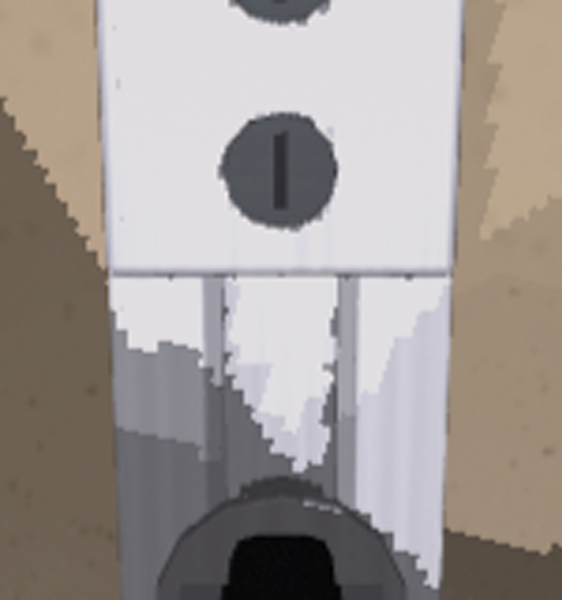

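Emit:
carry_out(moves=[[0.001,0,0,0,0],[0.002,0,0,0,0],[0.003,0,0,0,0],[0.004,0,0,0,0],[0.005,0,0,0,0],[0.006,0,0,0,0],[0.007,0,0,0,0],[0.008,0,0,0,0]])

```text
clock: 14.85
tcp_pos: [0.4531, -0.0817, 0.2108]
orientation: [0.422, -3.113, 0.0]
contact_force: [-0.6, 0.7, -1.2]
grip_width: 0.011
gripper_force: 59.0
```

Emit:
carry_out(moves=[[0.0004,0,0,0,0],[0.0008,0,0,0,0],[0.0012,0,0,0,0],[0.0016,0,0,0,0],[0.002,0,0,0,0],[0.0024,0,0,0,0],[0.0028,0,0,0,0],[0.0032,0,0,0,0]])

```text
clock: 15.65
tcp_pos: [0.4501, -0.0826, 0.2108]
orientation: [-0.422, 3.113, -0.0]
contact_force: [-0.1, -0.7, -1.8]
grip_width: 0.0113
gripper_force: 59.0
```

Emit:
carry_out(moves=[[0.0003,0,0,0,0],[0.0006,0,0,0,0],[0.0009,0,0,0,0],[0.0012,0,0,0,0],[0.0015,0,0,0,0],[0.0018,0,0,0,0],[0.0021,0,0,0,0],[0.0024,0,0,0,0]])

```text
clock: 16.45
tcp_pos: [0.4478, -0.0832, 0.2108]
orientation: [-0.422, 3.113, -0.0]
contact_force: [0.4, -0.2, -1.1]
grip_width: 0.0114
gripper_force: 59.0
```

Emit:
carry_out(moves=[[0.0002,0,0,0,0],[0.0004,0,0,0,0],[0.0006,0,0,0,0],[0.0008,0,0,0,0],[0.001,0,0,0,0],[0.0012,0,0,0,0],[0.0014,0,0,0,0],[0.0016,0,0,0,0]])

```text
clock: 17.25
tcp_pos: [0.4463, -0.0836, 0.2108]
orientation: [-0.422, 3.113, -0.0]
contact_force: [-0.2, 0.8, -0.9]
grip_width: 0.0111
gripper_force: 59.0
```

Emit:
carry_out(moves=[[0.0002,0,0,0,0],[0.0004,0,0,0,0],[0.0006,0,0,0,0],[0.0008,0,0,0,0],[0.001,0,0,0,0],[0.0012,0,0,0,0],[0.0014,0,0,0,0],[0.0014,0,0,0,0]])

```text
clock: 18.05
tcp_pos: [0.4449, -0.084, 0.2108]
orientation: [-0.422, 3.113, 0.0]
contact_force: [-0.6, -0.0, -2.2]
grip_width: 0.0112
gripper_force: 59.0
```

Run:
```python
from h import *
o=r.get_obs();print(o['tcp_pos'],o['contact_force'],o['moment'],np.linalg.norm(o['tcp_pos'][:2]-[.528418,-.060989]))
```

```text
[ 0.44489909 -0.08400637  0.2107945 ] [-0.55439137 -0.04040458 -2.17366658] [ 0.05078709 -0.01333917  0.00226593] 0.08663259827161732
```

Emit:
carry_out(moves=[[0.0002,0,0,0,0],[0.0004,0,0,0,0],[0.0006,0,0,0,0],[0.0008,0,0,0,0],[0.001,0,0,0,0],[0.0012,0,0,0,0],[0.0014,0,0,0,0],[0.0014,0,0,0,0]])

```text
clock: 18.85
tcp_pos: [0.4435, -0.0844, 0.2108]
orientation: [0.422, -3.113, 0.0]
contact_force: [0.5, 0.6, -2.0]
grip_width: 0.011
gripper_force: 59.0
```

Emit:
carry_out(moves=[[0.0002,0,0,0,0],[0.0004,0,0,0,0],[0.0006,0,0,0,0],[0.0008,0,0,0,0],[0.001,0,0,0,0],[0.0012,0,0,0,0],[0.0014,0,0,0,0],[0.0014,0,0,0,0]])

```text
clock: 19.65
tcp_pos: [0.4424, -0.0847, 0.2109]
orientation: [-0.421, 3.113, 0.0]
contact_force: [1.5, 0.0, -2.2]
grip_width: 0.0116
gripper_force: 59.0
```

Emit:
carry_out(moves=[[0.0001,0,0,0,0],[0.0002,0,0,0,0],[0.0003,0,0,0,0],[0.0004,0,0,0,0],[0.0005,0,0,0,0],[0.0006,0,0,0,0],[0.0006,0,0,0,0],[0.0006,0,0,0,0]])

```text
clock: 20.45
tcp_pos: [0.442, -0.0848, 0.211]
orientation: [-0.422, 3.112, 0.0]
contact_force: [4.3, 0.6, -2.8]
grip_width: 0.0111
gripper_force: 58.9
```

Run:
```python
from h import *
o=r.get_obs();print(o['tcp_pos'],o['contact_force'],o['moment'],np.linalg.norm(o['tcp_pos'][:2]-[.528418,-.060989]),o['joints'])
```

```text
[ 0.44203706 -0.08479007  0.21097919] [ 4.29629797  0.59400702 -2.81297099] [ 0.33798559 -1.13099034 -0.03003618] 0.08959998249159683 [ 0.85779947  0.63888762 -0.99744154  2.17681715  0.81201618  0.76143542
  1.15305806]
```

Contact is felt: 4.3 N at about 89 mm of travel, and the camera predicted 88.7. I'll ease off slightly and begin turning clockwise (+roll).

Emit:
carry_out(moves=[[-0.0004,0,0,0,0],[-0.0007,0,0,0,0],[-0.0007,0,0,0.03,0],[-0.0007,0,0,0.07,0],[-0.0007,0,0,0.12,0],[-0.0007,0,0,0.17,0],[-0.0007,0,0,0.21,0],[-0.0007,0,0,0.24,0]])

```text
clock: 21.25
tcp_pos: [0.4424, -0.0851, 0.2109]
orientation: [-0.041, 3.141, -0.001]
contact_force: [3.2, -0.5, -1.6]
grip_width: 0.0111
gripper_force: 59.1
```

Run:
```python
from h import *
o=r.get_obs();print(o['tcp_pos'],o['contact_force'],o['moment'],o['orientation'],o['joints'])
```

```text
[ 0.44239511 -0.08512655  0.21087372] [ 3.19406241 -0.50952655 -1.57335632] [-0.21009589 -0.95387657  0.01887437] [-4.10365075e-02  3.14129659e+00 -1.43732738e-03] [ 0.82108718  0.61305546 -0.94565869  2.17755241  0.77241522  0.73381371
  0.94383318]
```

Emit:
carry_out(moves=[[-0.0004,0,0,0,0],[-0.0004,0,0,0.02,0],[-0.0004,0,0,0.04,0],[-0.0004,0,0,0.06,0],[-0.0004,0,0,0.08,0],[-0.0004,0,0,0.1,0],[-0.0004,0,0,0.12,0],[-0.0004,0,0,0.12,0]])

```text
clock: 22.05
tcp_pos: [0.4425, -0.0846, 0.2107]
orientation: [-0.144, -3.138, 0.0]
contact_force: [0.9, 0.0, -1.4]
grip_width: 0.011
gripper_force: 59.0
```

Run:
```python
from h import *
o=r.get_obs();print(o['tcp_pos'],o['contact_force'],o['moment'],o['orientation'])
```

```text
[ 0.44245707 -0.08461173  0.21070983] [ 0.92287797  0.01284351 -1.4199485 ] [ 0.02210334 -0.24000331  0.01063443] [-1.43789933e-01 -3.13764716e+00  9.80532382e-05]
```

Past 20° with no torque, so the head is in the pocket. Continuing.

Emit:
carry_out(moves=[[0,0,0,0.06,0],[0,0,0,0.15,0],[0,0,0,0.24,0],[0,0,0,0.33,0],[0,0,0,0.42,0],[0,0,0,0.51,0],[0,0,0,0.6,0],[0,0,0,0.65,0]])

```text
clock: 22.85
tcp_pos: [0.4421, -0.0845, 0.2106]
orientation: [-1.141, -2.925, 0.001]
contact_force: [-0.4, 0.9, -1.4]
grip_width: 0.011
gripper_force: 59.0
```

Run:
```python
from h import *
o=r.get_obs();print(o['tcp_pos'],o['contact_force'],o['moment'],o['orientation'],o['joints'])
```

```text
[ 0.44206467 -0.08454727  0.21056994] [-0.44424829  0.92426994 -1.4242522 ] [ 0.02497064  0.04309477 -0.0007697 ] [-1.14113809e+00 -2.92537322e+00  1.09405585e-03] [ 0.69201454  0.54224946 -0.77497495  2.18499675  0.63621812  0.65336706
  0.28983709]
```

Emit:
carry_out(moves=[[0,0,0,0.08,0],[0,0,0,0.16,0],[0,0,0,0.24,0],[0,0,0,0.32,0],[0,0,0,0.38,0],[0,0,0,0.43,0],[0,0,0,0.46,0],[0,0,0,0.46,0]])

```text
clock: 23.65
tcp_pos: [0.4423, -0.0846, 0.2107]
orientation: [-1.774, -2.592, 0.001]
contact_force: [0.1, -0.2, -1.0]
grip_width: 0.0113
gripper_force: 59.1
```

Emit:
carry_out(moves=[[0,0,0,0.01,0],[0,0,0,0.02,0],[0,0,0,0.03,0],[0,0,0,0.04,0],[0,0,0,0.05,0],[0,0,0,0.06,0],[0,0,0,0.06,0],[0,0,0,0.06,0]])

```text
clock: 24.45
tcp_pos: [0.4427, -0.0847, 0.2108]
orientation: [1.852, 2.538, -0.0]
contact_force: [-1.2, 0.1, -2.1]
grip_width: 0.0113
gripper_force: 59.1
```

Run:
```python
from h import *
o=r.get_obs();print(o['tcp_pos'],o['contact_force'],o['moment'],o['orientation'],np.degrees(2*np.arctan2(o['orientation'][1],o['orientation'][0])))
```

```text
[ 0.44272762 -0.08468939  0.21080687] [-1.21563109  0.10384861 -2.09951991] [0.02239679 0.04335729 0.0365702 ] [ 1.85173202e+00  2.53781287e+00 -3.82702213e-05] 107.76678350641187
```

Emit:
carry_out(moves=[[0,0,0.0003,0,0.0],[0,0,0.0003,0,0.014],[0,0,0.0003,0,0.018],[0,0,0.0003,0,0.024],[0,0,0.0003,0,0.035],[0,0,0.0003,0,0.045],[0,0,0.0003,0,0.045],[0,0,0.0003,0,0.045]])

```text
clock: 25.25
tcp_pos: [0.4427, -0.0847, 0.2105]
orientation: [1.852, 2.538, 0.0]
contact_force: [0.6, 0.3, -0.2]
grip_width: 0.0448
gripper_force: 0.0
```

Emit:
carry_out(moves=[[0,0,0,0,0.045],[0,0,-0.01,0,0.045],[0,0,-0.03,0,0.045],[0,0,-0.06,0,0.045],[0,0,-0.1,0,0.045],[0,0,-0.13,0,0.045],[0,0,-0.14,0,0.045],[0,0,-0.14,0,0.045]])

```text
clock: 26.05
tcp_pos: [0.443, -0.0848, 0.352]
orientation: [1.851, 2.534, 0.001]
contact_force: [-0.1, 0.1, 0.5]
grip_width: 0.0454
gripper_force: 0.0
```

Run:
```python
from h import *
o=r.get_obs();print(o['tcp_pos'],o['contact_force'],o['clock'])
c=r.calibration('wrist');np.save('pics/w6c.npy',c,allow_pickle=True)
save('wrist','w6')
```

```text
[ 0.44303743 -0.08476493  0.35201118] [-0.05788502  0.14856389  0.49229504] 26.05
```

View pics/w6.png

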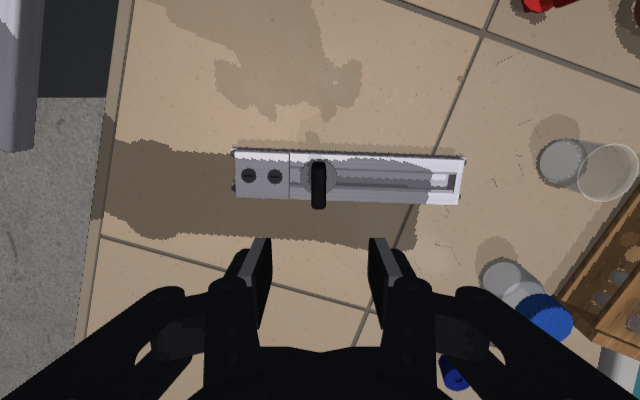

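The stud stands upright at (318,180), its bar square across the slot next to the block. The fingers are clear, and the beaker, bottle and stopper are where they were. Handing in.

```bash
python3 -c "
from h import *
print(r.hand_in())"
```

```text
the job is handed in; nothing more can be done
None
```

The stud is in the rail, slid to the stop (contact felt at about 4 N), turned about 88° clockwise, released upright, and handed in at 26 s; no verdict came back, but the last picture shows it square across the slot with the beaker, bottle and stopper seemingly undisturbed.

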